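# Refit the inlet insulator and inlet stub on a small engine barrel

## Robot

A 6-joint arm with a two-finger parallel gripper is mounted at the origin on a cart in front of the work surface, level with it; the furniture and walls round the work are solid. World frame = base frame: x ahead of the robot, y to its left, z up, the work surface at z = 0. Lengths are in m, angles in rad, forces in N, time in s.
With the tool pointing down it reaches from about 0.35 to 0.725 m from the base axis. Payload 4.3 kg.
Tool frame: the origin (TCP) lies at the very end of the fingers, on their centre line; the grasp point (between the pads) lies 19 mm behind it (r.tcp_to_grasp is the distance from the TCP to the grasp point, in m); z points along the fingers, y is the line along which they close (so a half turn about z gives the same grasp; the last joint's range is limited). The gripper opens to 85 mm and grips with 20 to 120 N. Pads are 22 mm wide; open, the fingers measure 114 mm over their backs; the gripper's body (76 mm by 85 mm) begins 54 mm behind the grasp point. The pads swing forward as they close: fully open they stand 13 mm farther back than shut.
Start: joints at [-1.219, 0.377, 0.081, 1.274, 0, 1.46], TCP at [0.256, -0.515, 0.231] pointing down, gripper open.
Joint ranges: [-2.72, 2.72], [-0.84, 1.66], [-1.02, 1.22], [-1.77, 2.12], [-1.37, 1.28], [-3.14, 3.14]. Speed limits (rad/s): [2.57, 2.57, 3.14, 3.14, 3.14, 3.14].

## Interface

Orientations are given as a unit quaternion [x, y, z, w].
In Python, from bench import r gives the robot as it stands.
- The arm moves only by the shell command python3 -m handwheel 'ROWS' [OPENING] [FORCE]. ROWS is JSON, a list of rows, each an object of numbers: "x", "y", "z": the shift along the tool's x, y, z in cm; "ax", "ay", "az": the turn, a rotation vector about the tool's x, y, z in rad. In form: [{"x": .., "y": .., "z": .., "ax": .., "ay": .., "az": ..}, ...]. A call has 1 to 8 rows; each row shifts and turns the commanded pose from where the row before left it, along the tool's axes as they then stand; what a row does not reach is not made up. A row lasts 1/12 s, in which the tool goes at most 41.7 mm and 7.16 degrees, less where a joint would pass 70% of its speed; a pose out of reach is approached as far as the arm can. A call is refused whole if a number of a shift passes 4.17 or a number of a turn 0.125, either way. A call with a gripper value outside its range is refused whole. OPENING is the opening, from -1 (shut) to 1 (fully open), set as the call begins (- or left out, the last holds). The fingers move at their own pace and stop on an object; FORCE is the grip in N (left out, the last holds). Time passes only in rows, so rows that do not move let the fingers close. It gives the time, the measured TCP pose, the force, the opening and the grip force at its end, in the units of the state.
- r.observe(): the state, without advancing time (a new reading comes with each control period).
- r.grab_frame(name): name is "scene" or "top" or "wrist"; returns a dict with "frame" (480x640x3 uint8, red, green, blue), "z_map" (480x640 float32, m along the optical axis (not along the pixel's ray), 0 where there is no reading), "fx", "fy", "cx", "cy" (pixels), "dist_coeffs" ([k1, k2, p1, p2, k3] as OpenCV has them; the pictures are not rectified), "extrinsics" (4x4, takes a point from world to camera coordinates). Camera axes: x right, y down, z forward; pixel columns grow to the right and rows downward; lengths in m; the calibration is good to about 2 mm. A picture is of the moment at which its call begins.
- r.sign_off(): hands the job in; it is judged then, once.
Trained networks look in a picture, given as the dict that the camera call returned (one of the last four; its "shot" number tells which), for a name from the list of things; names that differ only in an ending like _2 or _b are one class to them, and where a whole thing is asked for, a point or a joint stands for the part that bears it (a point fixed in the world has none). Each returns a list of dicts, best first, with "p" (0 to 1); they miss things now and then, are a little off and sometimes report something else, mostly with a low value. They report only what shows in the picture. A call takes as long as a camera call. They do not tell look-alikes from the thing itself.
- r.recognise(picture, target): "box" ([left, top, width, height] in pixels, round what is visible of it).
- r.outline_of(picture, target): "pixels" (480x640 bool, what is visible of it) and "box" ([left, top, width, height] in pixels, round what is visible of it).
- r.landmark_of(picture, target): "at" ([column, row] in pixels: a listed point, or the origin of a listed thing).
The state is a dict: "t": time; "q": joint angles; "joint_velocities": joint speeds; "joint_torque": joint torques, N m; "position": TCP position; "orientation": TCP orientation; "wrist_force": force on the tool from outside, world axes, zero at the start; "moment": the same for the moment, N m; "gripper_width": finger opening in m; "grasp_force": force on a finger pad.
Only numpy, scipy, OpenCV 4.12 (cv2) and the standard library are available. Lean on these libraries where they do the work, as an engineer would, in place of code of your own. Each camera call takes 0.05 s, during which the arm holds its last target. There are 200 camera calls.

## Task

Take the red dust cap out of the engine barrel's inlet port and put it in the yellow bowl, then thread the black insulator plate down over the port's two studs until it lies flat on the port face, turned so that its end tab and small pulse hole sit over the tab and pulse hole of the port, and thread the aluminium inlet stub over the same studs, tube up, flat on top of the insulator. Leave both parts lying loose on the studs, ready for the nuts, and do not push or tip the glass jar.

Things in the scene. Friction and masses are not known exactly. Their poses are not given: they have to be found in the camera images.
- barrel: Fixed finned aluminium engine barrel lying on its side, bore level; body about 92 (y) x 80 (x) x 80 high, a dark liner sleeve stands out 16 more towards +x. Origin under its centre on the bench, z up. On top, facing up, is the inlet port: a two-stud flange 40 wide (x), 88 long (y) plus an end tab, 11 wide, that stands out 7.5 mm at its +y end. From the fins (80 high) a neck rises to the flange; the flange is 12 thick and its face is 96 above the bench.
- port_face (a point): Centre of the port's upper face, 96 mm above the bench, axes as the barrel's. Here opens the round port, 24 diameter and 12 deep. Two upright steel studs, 8 diameter, stand at y = +32 and y = -32 mm (x = 0); they rise 36 mm above the face, the last 7 mm tapered to a 2.4 mm tip.
- port_pulse (a point): Centre of the small pulse hole (5 diameter) in the port face, 19.7 mm from port_face towards +y, the side of the end tab.
- insulator_centre (a point): Centre (half-way up) of the black insulator plate, lying flat on the bench, loose, 70 g. 12 thick, 44 wide along x (straight parallel flanks over the middle 30 mm: the place to grip, from above), 89 long along y plus an end tab, 11 wide, that stands out 7.5 mm at its +y end. Holes: 24 bore at the centre, two 10 diameter stud holes at y = +32 and y = -32 mm, pulse hole 5 diameter. z is up. Seated, this point is 6 mm above port_face and its y axis points as the barrel's does.
- insulator_pulse (a point): Centre of the insulator's pulse hole, half-way up the plate, 19.7 mm from insulator_centre towards +y (the tab end).
- stub_flange (a point): Centre (half-way up) of the flange of the aluminium inlet stub, standing on the bench tube up, loose, 140 g. Flange 10 thick, outline 44 wide along x (parallel flanks over the middle 30 mm) and 89 long along y, without tab; two 10 diameter stud holes at y = +32 and y = -32 mm. A tube, 29 to 32 outside, rises from its middle to 41 above the underside. It may go on either way round. Seated on the insulator, this point is 17 mm above port_face.
- cap_tab (a point): Centre of the pull tab of the red plastic dust cap, loose, 20 g. Tab 10 thick (x), 20 wide (y), 21 high (z), standing on a 32 diameter disc, 3 thick, which lies on the port face; a 21 diameter plug 9 long below sits loosely in the port. At the start this point is 13.5 mm above port_face. Underside of the plug is 22.5 mm below this point. The studs leave room for fingers that close along x.
- bowl: Loose yellow plastic bowl, 128 diameter at the rim, 55 high, floor 4 thick and about 78 diameter, 0.2 kg. Origin at the centre of its underside.
- jar: Loose glass jar, full, with a red lid, 80 diameter, 141 high, a bystander. Origin at the centre of its underside.
Things that resemble listed ones, but are neither listed nor needed, are in the scene too. What is shaped like the part that bears cap_tab but pink or turquoise is not meant.

How it is judged:
On the way, in this order (a step that is already met when the one before it is completed fails the run):
1. the dust cap is in the bowl (horizontal distance between cap_tab and bowl below 0.058 m and height (world z) of cap_tab below 0.06 m), for 0.2 s.
2. the insulator lies on the port face over both studs, pulse holes in line (horizontal distance between insulator_centre and port_face below 0.003 m and horizontal distance between insulator_pulse and port_pulse below 0.004 m and z of insulator_centre in the frame of port_face below 0.0078 m and angle between insulator_centre's own z axis and vertical below 0.05 rad), for 0.2 s.
3. the stub lies on the insulator over both studs (horizontal distance between stub_flange and port_face below 0.003 m and angle between the y axis of stub_flange and the y axis of port_face, either way round below 0.08 rad and z of stub_flange in the frame of port_face below 0.019 m and angle between stub_flange's own z axis and vertical below 0.05 rad), for 0.2 s.
At the end, for the whole second after the job is handed in: Cap in the bowl (tab within 58 mm of its axis, below 60 mm). Insulator over both studs: centre within 3 mm, pulse holes within 4 mm, at most 1.8 mm above its seat. Stub over both studs on it: centre within 3 mm, 0.08 rad, at most 2 mm above its seat. Both tilted under 0.05 rad (all of step 1 and all of step 2 and all of step 3); the robot touches nothing.
It fails at once if the glass jar is pushed more than 3 cm or tipped (distance of jar from where it was at the start of the episode above 0.03 m or angle between jar's own z axis and vertical above 0.3 rad).
It also fails if it takes over 67 s, if anything falls off the work surface, if the arm or the gripper's body presses on something with over 40 N, if the wrist force passes 120 N, or if a joint passes its speed limit or range.

## Working session

There is one attempt and no reset: what is moved stays moved. The work goes in short steps, Python scripts to look and compute and a shell command to move; the robot and the scene stay as the last step left them, time stands still between calls to the robot, and variables do not carry over. Pictures are saved under pics/ and viewed, at most 10 in all, crops included, and the job is handed in when it is done.

```bash
ls; mkdir -p pics; cat > h.py <<'E'
import numpy as np, cv2
from bench import r
def K(p): return np.array([[p["fx"],0,p["cx"]],[0,p["fy"],p["cy"]],[0,0,1]])
def ray(p,uv):
    n=cv2.undistortPoints(np.array([[uv]],float),K(p),np.array(p["dist_coeffs"]))[0,0]
    return np.array([n[0],n[1],1.])
def at_z(p,uv,z):  # intersect pixel ray with world height z
    E=np.array(p["extrinsics"]);R,t=E[:3,:3],E[:3,3];o=-R.T@t;d=R.T@ray(p,uv)
    return o+d*(z-o[2])/d[2]
def deproj(p,uv):
    u,v=map(int,np.round(uv));w=p["z_map"][max(v-1,0):v+2,max(u-1,0):u+2];w=w[w>0]
    if not len(w): return None
    E=np.array(p["extrinsics"]);return E[:3,:3].T@(ray(p,uv)*np.median(w)-E[:3,3])
def save(p,name,box=None,s=1):
    f=p["frame"][:,:,::-1]
    if box: l,t,w,h=box;f=f[t:t+h,l:l+w]
    cv2.imwrite("pics/"+name,cv2.resize(np.ascontiguousarray(f),None,fx=s,fy=s,interpolation=cv2.INTER_CUBIC))
E
python3 - <<'E'
from h import *
np.set_printoptions(precision=4,suppress=True)
for n in ["top","scene"]:
    p=r.grab_frame(n);save(p,n+".png")
    for t in ["barrel","port_face","port_pulse","insulator_centre","insulator_pulse","stub_flange","cap_tab","bowl","jar"]:
        for d in r.landmark_of(p,t)[:3]:
            print(n,t,round(d["p"],2),np.round(d["at"],1),deproj(p,d["at"]))
print(r.observe())
E
```

```text
pics
top barrel 0.98 [290.3 265.1] [0.4987 0.0395 0.0993]
top port_face 0.78 [286.2 261.5] [0.5035 0.0465 0.1137]
top port_pulse 0.53 [197.9 310.5] [ 0.422   0.2201 -0.0001]
top insulator_centre 0.65 [427.5 306.2] [ 0.4294 -0.2245 -0.0013]
top insulator_pulse 0.8 [417.1 302.8] [ 0.4354 -0.2022  0.011 ]
top stub_flange 0.93 [196.9 309.8] [0.4234 0.222  0.0002]
top cap_tab 0.77 [276.3 319.6] [0.4035 0.0672 0.0322]
top cap_tab 0.68 [339.2 288.3] [ 0.462  -0.0514  0.0325]
top cap_tab 0.52 [284.4 258.8] [0.5075 0.0494 0.1201]
top bowl 0.64 [202.6 205.3] [0.6282 0.2147 0.0043]
top bowl 0.25 [286.2 263.4] [0.5016 0.0468 0.1014]
top jar 0.95 [416.1 211.5] [ 0.5898 -0.1824  0.1305]
scene barrel 0.8 [320.4 280.4] [0.4869 0.0757 0.0423]
scene port_face 0.62 [319.7 251.7] [0.5004 0.0555 0.0998]
scene port_pulse 0.73 [318.1 256.6] [0.4919 0.0781 0.1099]
scene port_pulse 0.46 [400.9 216.5] [ 0.4322 -0.2347  0.004 ]
scene insulator_centre 0.71 [402.  216.9] [ 0.4301 -0.2373  0.0017]
scene insulator_pulse 0.57 [393.8 220.3] [ 0.4396 -0.2056  0.0107]
scene stub_flange 0.87 [315.7 354.1] [0.4145 0.2276 0.0258]
scene cap_tab 0.65 [360.3 252.2] [ 0.4557 -0.0492  0.0305]
scene cap_tab 0.63 [323.5 244.8] [0.5031 0.0344 0.0999]
scene cap_tab 0.62 [359.1 302.3] [0.3972 0.0799 0.0295]
scene bowl 0.84 [222.5 315.3] [0.6294 0.2227 0.0028]
scene jar 0.95 [328.2 201.2] [ 0.5976 -0.1694  0.0315]
{'t': 1.0, 'q': array([-1.2193,  0.3773,  0.081 ,  1.2743,  0.    ,  1.4605]), 'joint_velocities': array([-0.0009,  0.0018,  0.0002, -0.0007, -0.0005,  0.0007]), 'joint_torque': array([ -0.0018, -46.3526,  27.0165,   0.0002,  -0.0005,  -0.    ]), 'position': array([ 0.2562, -0.5148,  0.2313]), 'orientation': array([0.9735, 0.2288, 0.    , 0.0001]), 'wrist_force': array([-0.2196, -0.1326,  0.2239]), 'moment': array([-0.0391, -0.0104,  0.0105]), 'grasp_force': 0.0, 'gripper_width': 0.08525629154308632}
```

View pics/top.png

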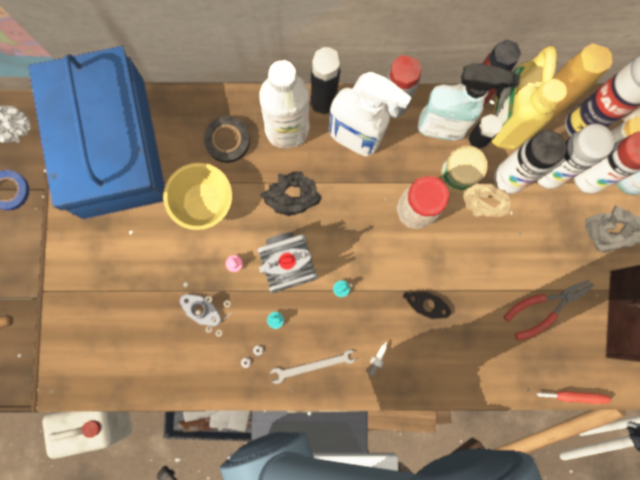

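```bash
python3 - <<'E'
from h import *
p=r.grab_frame("top");save(p,"topcrop.png",[170,180,290,180],2.75)
E
```

```text
(no output)
```

View pics/topcrop.png

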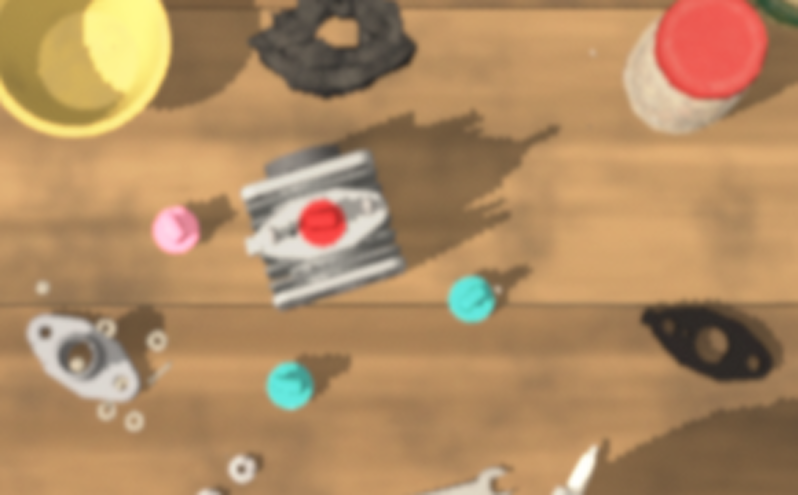

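The candidates in the full top view are the red cap on the barrel port at (287,261), the pink look-alike at (234,263), and the turquoise look-alikes at (342,288) and (276,319). The target is the red one, and the crop confirms it sits in the port between the studs. The port tab points left and slightly down (barrel yaw about +0.29). The insulator tab is at upper left (407,295).

```bash
cat >> h.py <<'E'
from scipy.spatial.transform import Rotation as Ro
from scipy.optimize import least_squares
def yaw_now(o): m=Ro.from_quat(o["orientation"]).as_matrix();return np.arctan2(m[1,0],m[0,0])
def plan(x,y,z,toolx,n,start=None):
    """n identical rows (shift in tool axes cm, az) to a tool-down pose at x,y,z with tool x at angle toolx"""
    o=r.observe();R0=Ro.from_quat(o["orientation"]);p0=np.array(o["position"])
    if start: p0=np.array(start[:3]);R0=Ro.from_matrix([[np.cos(start[3]),np.sin(start[3]),0],[np.sin(start[3]),-np.cos(start[3]),0],[0,0,-1]])
    c,s=np.cos(toolx),np.sin(toolx);R1=Ro.from_matrix([[c,s,0],[s,-c,0],[0,0,-1]])
    w=(R0.inv()*R1).as_rotvec()/n
    Rs=[R0*Ro.from_rotvec(w*k) for k in range(n)]
    M=sum(R.as_matrix() for R in Rs);sft=np.linalg.solve(M,np.array([x,y,z])-p0)
    P=[p0]
    for R in Rs:P.append(P[-1]+R.apply(sft))
    P=np.array(P)
    print("rows",n,"shift cm",np.round(sft*100,3),"turn",np.round(w,4),"rmin/max",np.round([np.hypot(P[:,0],P[:,1]).min(),np.hypot(P[:,0],P[:,1]).max()],3),"mid",np.round(P[n//2],3))
E
python3 - <<'E'
from h import *
plan(.503,.046,.26,.288+np.pi/2,20)
p=r.grab_frame("top")
print([ (round(d["p"],2),np.round(d["at"]),at_z(p,d["at"],0)) for d in r.landmark_of(p,"bowl")[:1]])
E
```

```text
rows 20 shift cm [ 3.325 -0.103 -0.143] turn [ 0.      0.     -0.0698] rmin/max [0.505 0.575] mid [ 0.482 -0.279  0.246]
[(0.8, array([203., 206.]), array([0.62871827, 0.21467956, 0.        ]))]
```

```bash
python3 -m handwheel '[{"x":3.32,"y":-0.1,"z":-0.14,"az":-0.07},{"x":3.32,"y":-0.1,"z":-0.14,"az":-0.07},{"x":3.32,"y":-0.1,"z":-0.14,"az":-0.07},{"x":3.32,"y":-0.1,"z":-0.14,"az":-0.07},{"x":3.32,"y":-0.1,"z":-0.14,"az":-0.07},{"x":3.32,"y":-0.1,"z":-0.14,"az":-0.07},{"x":3.32,"y":-0.1,"z":-0.14,"az":-0.07}]' 1 30
python3 -m handwheel '[{"x":3.32,"y":-0.1,"z":-0.14,"az":-0.07},{"x":3.32,"y":-0.1,"z":-0.14,"az":-0.07},{"x":3.32,"y":-0.1,"z":-0.14,"az":-0.07},{"x":3.32,"y":-0.1,"z":-0.14,"az":-0.07},{"x":3.32,"y":-0.1,"z":-0.14,"az":-0.07},{"x":3.32,"y":-0.1,"z":-0.14,"az":-0.07},{"x":3.32,"y":-0.1,"z":-0.14,"az":-0.07}]'
python3 -m handwheel '[{"x":3.32,"y":-0.1,"z":-0.14,"az":-0.07},{"x":3.32,"y":-0.1,"z":-0.14,"az":-0.07},{"x":3.32,"y":-0.1,"z":-0.14,"az":-0.07},{"x":3.32,"y":-0.1,"z":-0.14,"az":-0.07},{"x":3.32,"y":-0.1,"z":-0.14,"az":-0.07},{"x":3.32,"y":-0.1,"z":-0.14,"az":-0.07},{"x":0}]'
python3 - <<'E'
from h import *
np.set_printoptions(precision=4,suppress=True)
o=r.observe();print(o["position"],yaw_now(o),o["q"])
p=r.grab_frame("wrist");save(p,"w1.png")
for t in ["port_face","port_pulse","cap_tab"]:
    for d in r.landmark_of(p,t)[:3]: print(t,round(d["p"],2),np.round(d["at"],1),deproj(p,d["at"]),at_z(p,d["at"],.1095 if t=="cap_tab" else .096))
E
```

```text
[ 0.2562 -0.5148  0.2313] 0.46179738823370187 [-1.2193  0.3773  0.081   1.2744  0.      1.4605]validation failed for argument at $[0]...
validation failed for argument at $[0]...
validation failed for argument at $[0]...
```

View pics/w1.png

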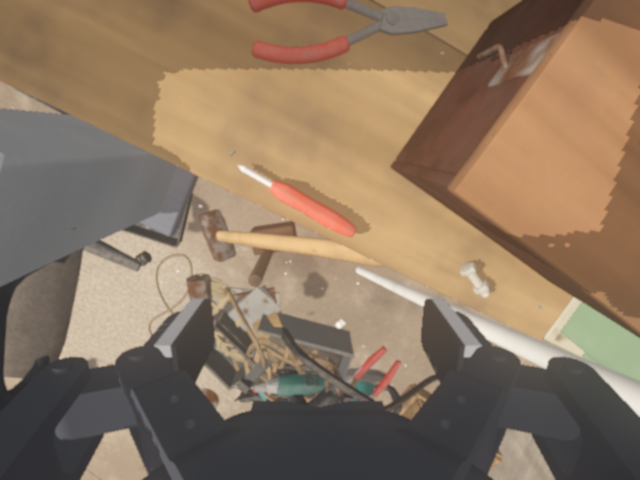

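The calls were refused, so nothing moved. This wrist picture is still from the start pose, with pliers at (350,30) and a wooden box on the right. The rows probably need all six keys.

```bash
python3 -m handwheel '[{"x":3.32,"y":-0.1,"z":-0.14,"ax":0,"ay":0,"az":-0.07},{"x":3.32,"y":-0.1,"z":-0.14,"ax":0,"ay":0,"az":-0.07},{"x":3.32,"y":-0.1,"z":-0.14,"ax":0,"ay":0,"az":-0.07},{"x":3.32,"y":-0.1,"z":-0.14,"ax":0,"ay":0,"az":-0.07}]' 1 30 && python3 -m handwheel '[{"x":3.32,"y":-0.1,"z":-0.14,"ax":0,"ay":0,"az":-0.07},{"x":3.32,"y":-0.1,"z":-0.14,"ax":0,"ay":0,"az":-0.07},{"x":3.32,"y":-0.1,"z":-0.14,"ax":0,"ay":0,"az":-0.07},{"x":3.32,"y":-0.1,"z":-0.14,"ax":0,"ay":0,"az":-0.07},{"x":3.32,"y":-0.1,"z":-0.14,"ax":0,"ay":0,"az":-0.07},{"x":3.32,"y":-0.1,"z":-0.14,"ax":0,"ay":0,"az":-0.07},{"x":3.32,"y":-0.1,"z":-0.14,"ax":0,"ay":0,"az":-0.07},{"x":3.32,"y":-0.1,"z":-0.14,"ax":0,"ay":0,"az":-0.07}]' && python3 -m handwheel '[{"x":3.32,"y":-0.1,"z":-0.14,"ax":0,"ay":0,"az":-0.07},{"x":3.32,"y":-0.1,"z":-0.14,"ax":0,"ay":0,"az":-0.07},{"x":3.32,"y":-0.1,"z":-0.14,"ax":0,"ay":0,"az":-0.07},{"x":3.32,"y":-0.1,"z":-0.14,"ax":0,"ay":0,"az":-0.07},{"x":3.32,"y":-0.1,"z":-0.14,"ax":0,"ay":0,"az":-0.07},{"x":3.32,"y":-0.1,"z":-0.14,"ax":0,"ay":0,"az":-0.07},{"x":3.32,"y":-0.1,"z":-0.14,"ax":0,"ay":0,"az":-0.07},{"x":3.32,"y":-0.1,"z":-0.14,"ax":0,"ay":0,"az":-0.07}]' && python3 -m handwheel '[{"x":0,"y":0,"z":0,"ax":0,"ay":0,"az":0}]' && cat > look.py <<'E'
from h import *
import sys
np.set_printoptions(precision=4,suppress=True)
o=r.observe();print(o["t"],o["position"],yaw_now(o),o["q"])
p=r.grab_frame("wrist");save(p,sys.argv[1])
for a in sys.argv[2:]:
    t,z=a.split(":")
    for d in r.landmark_of(p,t)[:3]: print(t,round(d["p"],2),np.round(d["at"],1),deproj(p,d["at"]),at_z(p,d["at"],float(z)))
E
python3 look.py w2.png port_face:.096 port_pulse:.096 cap_tab:.1095
```

```text
t: 1.68
position: [0.3669, -0.4399, 0.2369]
orientation: [0.932, 0.364, 0.0, 0.0]
wrist_force: [0.2, -1.0, 0.3]
gripper_width: 0.0854
grasp_force: 0.0
t: 2.35
position: [0.5046, -0.2158, 0.2481]
orientation: [0.794, 0.607, 0.0, 0.0]
wrist_force: [0.7, -0.5, -0.9]
gripper_width: 0.0858
grasp_force: 0.0
t: 3.02
position: [0.5021, 0.0467, 0.2594]
orientation: [0.596, 0.803, 0.0, 0.0]
wrist_force: [0.3, -0.4, 0.3]
gripper_width: 0.0848
grasp_force: 0.0
t: 3.1
position: [0.5006, 0.0499, 0.2598]
orientation: [0.594, 0.805, 0.001, -0.001]
wrist_force: [-0.4, -1.1, -0.0]
gripper_width: 0.0856
grasp_force: 0.0
3.1 [0.5006 0.0499 0.2598] 1.8699390181915372 [-0.0284  0.2237 -0.0575  1.29    0.0025  1.2432]
port_face 0.98 [321.4 226.5] [0.5029 0.0541 0.1197] [0.5048 0.0489 0.096 ]
port_pulse 0.66 [319.4 209.8] [0.4987 0.0626 0.0954] [0.4987 0.0627 0.096 ]
cap_tab 0.96 [323.  231.6] [0.5055 0.0504 0.1198] [0.5064 0.048  0.1095]
cap_tab 0.82 [234.7 162.2] [0.4046 0.0735 0.0328] [0.4203 0.0823 0.1095]
cap_tab 0.75 [258.6 285.7] [ 0.4627 -0.0514  0.0325] [ 0.4663 -0.0165  0.1095]
```

View pics/w2.png

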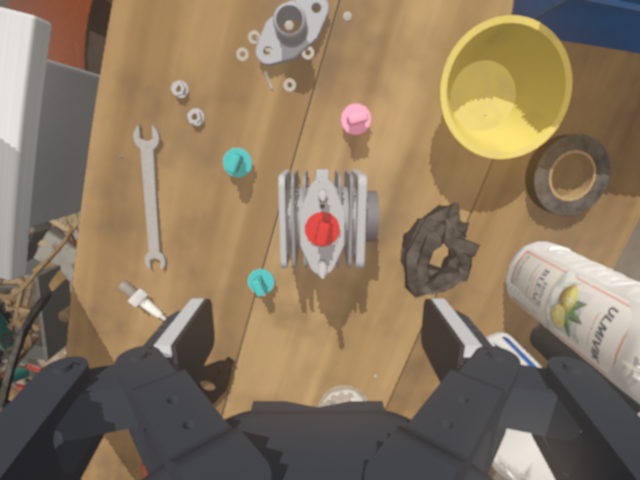

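The wrist view shows the barrel square to the gripper, with the port and red cap at (322,229), the tab end at (322,175), the bowl at (507,87) and the stub at (291,27). I'll take the barrel pose from the depth map.

```bash
cat >> h.py <<'E'
def cloud(p,box):
    l,t,w,h=box;v,u=np.mgrid[t:t+h,l:l+w];u=u.ravel();v=v.ravel();z=p["z_map"][v,u]
    n=cv2.undistortPoints(np.stack([u,v],1).astype(float)[:,None],K(p),np.array(p["dist_coeffs"]))[:,0]
    E=np.array(p["extrinsics"]);X=(np.c_[n,np.ones(len(n))]*z[:,None]-E[:3,3])@E[:3,:3]
    X[z==0]=np.nan
    return X,p["frame"][v,u].astype(int),np.stack([u,v],1)
def pose(X):
    """centre and yaw of the longest side of a footprint"""
    X=X[:,:2];(c,s,a)=cv2.minAreaRect((X*1000).astype(np.float32))
    b=cv2.boxPoints((c,s,a));e=b[1]-b[0],b[2]-b[1];e=max(e,key=np.linalg.norm)
    return np.array(c)/1000,np.sort(s),np.arctan2(e[1],e[0])
E
python3 - <<'E'
from h import *
np.set_printoptions(precision=4,suppress=True)
p=r.grab_frame("wrist")
X,C,uv=cloud(p,[260,160,120,125])
for a,b in [(.074,.086),(.091,.1)]:
    m=(X[:,2]>a)&(X[:,2]<b);c,s,y=pose(X[m]);print(a,m.sum(),c,s,y,np.median(X[m,2]),X[m].mean(0))
    q=X[m][:,:2]; u,sv,vt=np.linalg.svd(q-q.mean(0),full_matrices=False);print("pca",vt[0],np.arctan2(vt[0,1],vt[0,0]))
m=(C[:,0]>150)&(C[:,1]<80)&(C[:,2]<80)&(X[:,2]>.09)
print("cap",m.sum(),X[m].mean(0),X[m].min(0),X[m].max(0))
t=m&(X[:,2]>.112);print("tab",t.sum(),X[t].mean(0),pose(X[t]))
s=(X[:,2]>.124);print("stud",np.c_[X[s],uv[s]])
o=r.observe();print(o["position"],yaw_now(o))
E
```

```text
0.074 2393 [0.5063 0.0476] [81.1877 90.0019] -1.2702011 0.07942859028694522 [0.5075 0.0519 0.0791]
pca [0.9639 0.2662] 0.26940211816246507
0.091 2950 [0.5043 0.0517] [39.6914 94.1259] -1.2578987 0.09596915626031816 [0.5045 0.0516 0.0964]
pca [ 0.299  -0.9542] -1.2671313129599437
cap 765 [0.5053 0.0488 0.1065] [0.4916 0.0333 0.0969] [0.5198 0.0623 0.1214]
tab 283 [0.5055 0.0481 0.1188] (array([0.5057, 0.0479]), array([11.0502, 19.063 ]), np.float32(-1.4982126))
stud [[  0.4937   0.081    0.1258 320.     185.    ]
 [  0.4945   0.0811   0.1253 321.     185.    ]
 [  0.4952   0.0814   0.1257 322.     185.    ]
 [  0.496    0.0816   0.1256 323.     185.    ]
 [  0.4967   0.0818   0.1254 324.     185.    ]
 [  0.4932   0.08     0.1259 319.     186.    ]
 [  0.494    0.0801   0.1251 320.     186.    ]
 [  0.4946   0.0806   0.1273 321.     186.    ]
 [  0.4954   0.0807   0.1263 322.     186.    ]
 [  0.4961   0.0811   0.1273 323.     186.    ]
 [  0.4969   0.0811   0.1259 324.     186.    ]
 [  0.4976   0.0815   0.127  325.     186.    ]
 [  0.4927   0.079    0.1254 318.     187.    ]
 [  0.
[... 5864 characters left out ...]
.0168   0.1314 321.     269.    ]
 [  0.5146   0.0171   0.1317 322.     269.    ]
 [  0.5153   0.0175   0.1322 323.     269.    ]
 [  0.5161   0.0178   0.1322 324.     269.    ]
 [  0.5171   0.0175   0.1307 325.     269.    ]
 [  0.5183   0.0164   0.127  326.     269.    ]
 [  0.5137   0.0147   0.1285 320.     270.    ]
 [  0.5141   0.016    0.1314 321.     270.    ]
 [  0.5148   0.0164   0.1319 322.     270.    ]
 [  0.5156   0.0166   0.1317 323.     270.    ]
 [  0.5165   0.0166   0.1311 324.     270.    ]
 [  0.5174   0.0164   0.13   325.     270.    ]
 [  0.515    0.0158   0.1325 322.     271.    ]
 [  0.5159   0.0158   0.132  323.     271.    ]]
[0.5025 0.0441 0.2592] 1.8600235077305696
```

```bash
python3 - <<'E'
from h import *
o=r.observe();print(o["position"],yaw_now(o))
plan(.5055,.048,.102,1.644,8)
E
```

```text
[0.50246713 0.04405107 0.25921444] 1.8600235077305696
rows 8 shift cm [0.042 0.047 1.965] turn [0.     0.0001 0.027 ] rmin/max [0.504 0.508] mid [0.504 0.046 0.181]
```

```bash
python3 -m handwheel '[{"x":0.04,"y":0.05,"z":1.96,"ax":0,"ay":0,"az":0.027},{"x":0.04,"y":0.05,"z":1.96,"ax":0,"ay":0,"az":0.027},{"x":0.04,"y":0.05,"z":1.96,"ax":0,"ay":0,"az":0.027},{"x":0.04,"y":0.05,"z":1.96,"ax":0,"ay":0,"az":0.027},{"x":0.04,"y":0.05,"z":1.96,"ax":0,"ay":0,"az":0.027},{"x":0.04,"y":0.05,"z":1.96,"ax":0,"ay":0,"az":0.027},{"x":0.04,"y":0.05,"z":1.96,"ax":0,"ay":0,"az":0.027},{"x":0.04,"y":0.05,"z":1.96,"ax":0,"ay":0,"az":0.027}]' && python3 -m handwheel '[{"x":0,"y":0,"z":0,"ax":0,"ay":0,"az":0},{"x":0,"y":0,"z":0,"ax":0,"ay":0,"az":0},{"x":0,"y":0,"z":0,"ax":0,"ay":0,"az":0},{"x":0,"y":0,"z":0,"ax":0,"ay":0,"az":0},{"x":0,"y":0,"z":0,"ax":0,"ay":0,"az":0},{"x":0,"y":0,"z":0,"ax":0,"ay":0,"az":0},{"x":0,"y":0,"z":0,"ax":0,"ay":0,"az":0},{"x":0,"y":0,"z":0,"ax":0,"ay":0,"az":0}]' -1 30 && python3 -m handwheel '[{"x":0,"y":0,"z":0,"ax":0,"ay":0,"az":0},{"x":0,"y":0,"z":0,"ax":0,"ay":0,"az":0},{"x":0,"y":0,"z":-0.5,"ax":0,"ay":0,"az":0},{"x":0,"y":0,"z":-1,"ax":0,"ay":0,"az":0},{"x":0,"y":0,"z":-2,"ax":0,"ay":0,"az":0},{"x":0,"y":0,"z":-3,"ax":0,"ay":0,"az":0},{"x":0,"y":0,"z":-2,"ax":0,"ay":0,"az":0},{"x":0,"y":0,"z":0,"ax":0,"ay":0,"az":0}]'
python3 - <<'E'
from h import *
o=r.observe();print(o["position"],yaw_now(o),o["gripper_width"],o["q"])
plan(.629,.215,.165,1.644,10)
E
```

```text
t: 4.02
position: [0.5058, 0.0474, 0.1015]
orientation: [0.682, 0.732, -0.0, 0.0]
wrist_force: [0.3, 0.1, -0.4]
gripper_width: 0.0854
grasp_force: 0.0
t: 4.68
position: [0.5064, 0.0489, 0.1036]
orientation: [0.68, 0.733, 0.001, 0.001]
wrist_force: [0.0, -0.3, 5.6]
gripper_width: 0.0088
grasp_force: 33.1
t: 5.35
position: [0.5083, 0.049, 0.1926]
orientation: [0.68, 0.733, 0.003, 0.003]
wrist_force: [0.5, 0.2, 0.2]
gripper_width: 0.0091
grasp_force: 32.3
[0.50829691 0.04897898 0.19263316] 1.6459667629434405 0.009128665746487732 [-2.82065842e-02  2.55211910e-01 -1.91291599e-01  1.11623197e+00
 -1.63503799e-05  1.46741584e+00]
rows 10 shift cm [1.566 1.326 0.281] turn [0.0008 0.0001 0.0002] rmin/max [0.511 0.665] mid [0.569 0.132 0.179]
```

```bash
python3 -m handwheel '[{"x":1.96,"y":1.65,"z":0.35,"ax":0,"ay":0,"az":0},{"x":1.96,"y":1.65,"z":0.35,"ax":0,"ay":0,"az":0},{"x":1.96,"y":1.65,"z":0.35,"ax":0,"ay":0,"az":0},{"x":1.96,"y":1.65,"z":0.35,"ax":0,"ay":0,"az":0},{"x":1.96,"y":1.65,"z":0.35,"ax":0,"ay":0,"az":0},{"x":1.96,"y":1.65,"z":0.35,"ax":0,"ay":0,"az":0},{"x":1.96,"y":1.65,"z":0.35,"ax":0,"ay":0,"az":0},{"x":1.96,"y":1.65,"z":0.35,"ax":0,"ay":0,"az":0}]' && python3 -m handwheel '[{"x":0,"y":0,"z":2.5,"ax":0,"ay":0,"az":0},{"x":0,"y":0,"z":2.5,"ax":0,"ay":0,"az":0},{"x":0,"y":0,"z":2.5,"ax":0,"ay":0,"az":0},{"x":0,"y":0,"z":2.3,"ax":0,"ay":0,"az":0},{"x":0,"y":0,"z":2,"ax":0,"ay":0,"az":0},{"x":0,"y":0,"z":0,"ax":0,"ay":0,"az":0}]' && python3 -m handwheel '[{"x":0,"y":0,"z":0,"ax":0,"ay":0,"az":0},{"x":0,"y":0,"z":0,"ax":0,"ay":0,"az":0},{"x":0,"y":0,"z":0,"ax":0,"ay":0,"az":0}]' -0.4 && python3 -m handwheel '[{"x":0,"y":0,"z":-2,"ax":0,"ay":0,"az":0},{"x":0,"y":0,"z":-4,"ax":0,"ay":0,"az":0},{"x":0,"y":0,"z":-4,"ax":0,"ay":0,"az":0},{"x":0,"y":0,"z":-4,"ax":0,"ay":0,"az":0},{"x":0,"y":0,"z":0,"ax":0,"ay":0,"az":0}]' && python3 - <<'E'
from h import *
o=r.observe();print(o["position"],yaw_now(o),o["gripper_width"])
p=r.grab_frame("top")
for t,z in [("cap_tab",.03),("bowl",0)]:
    for d in r.landmark_of(p,t)[:4]:print(t,d["p"],d["at"],at_z(p,d["at"],z),deproj(p,d["at"]))
plan(.43,-.222,.2,1.125,24)
w=r.grab_frame("wrist")
for d in r.landmark_of(w,"cap_tab")[:4]:print("wrist",t,d["p"],d["at"],deproj(w,d["at"]), w["frame"][int(d["at"][1]),int(d["at"][0])])
E
```

```text
t: 6.02
position: [0.6253, 0.2163, 0.1587]
orientation: [0.68, 0.733, -0.001, -0.0]
wrist_force: [0.4, 0.4, 0.3]
gripper_width: 0.0091
grasp_force: 32.3
t: 6.52
position: [0.6209, 0.2142, 0.0359]
orientation: [0.68, 0.733, -0.004, -0.003]
wrist_force: [-1.3, -0.4, -0.5]
gripper_width: 0.0093
grasp_force: 32.3
t: 6.77
position: [0.6268, 0.2156, 0.0435]
orientation: [0.68, 0.733, 0.001, 0.001]
wrist_force: [-0.0, -0.1, -0.1]
gripper_width: 0.0254
grasp_force: 0.0
t: 7.18
position: [0.6307, 0.2165, 0.1936]
orientation: [0.68, 0.733, 0.008, 0.005]
wrist_force: [1.3, -0.2, 0.6]
gripper_width: 0.0255
grasp_force: 0.0
[0.63072816 0.21654705 0.19364501] 1.6458241949508445 0.025539873888599563
cap_tab 0.77 [342.4, 286.8] [ 0.46500991 -0.05762456  0.03      ] [ 0.46484974 -0.05749296  0.0321005 ]
cap_tab 0.73 [200.2, 204.5] [0.62426713 0.21496944 0.03      ] [0.62308102 0.21400173 0.03550035]
cap_tab 0.62 [235.8, 264.1] [0.508611   0.14484345 0.03      ] [0.50831224 0.1445443  0.03261126]
bowl 0.79 [202.9, 203.0] [0.63376063 0.21498427 0.        ] [0.62553362 0.20852065 0.03770022]
rows 24 shift cm [-1.959 -0.495 -0.07 ] turn [ 0.0002 -0.0001  0.0217] rmin/max [0.484 0.662] mid [ 0.557 -0.016  0.192]
wrist bowl 0.83 [311.1, 231.8] [0.62208073 0.21189151 0.03635757] [245 109  70]
wrist bowl 0.71 [189.8, 283.4] [0.51676311 0.15530583 0.03282406] [255 196 216]
wrist bowl 0.59 [83.3, 347.3] [0.4073805  0.07780081 0.03100339] [ 82 178 173]
```

The cap is in the bowl. Next is the insulator.

```bash
python3 -m handwheel '[{"x":-2.94,"y":-0.76,"z":-0.1,"ax":0,"ay":0,"az":0.0326},{"x":-2.94,"y":-0.76,"z":-0.1,"ax":0,"ay":0,"az":0.0326},{"x":-2.94,"y":-0.76,"z":-0.1,"ax":0,"ay":0,"az":0.0326},{"x":-2.94,"y":-0.76,"z":-0.1,"ax":0,"ay":0,"az":0.0326},{"x":-2.94,"y":-0.76,"z":-0.1,"ax":0,"ay":0,"az":0.0326},{"x":-2.94,"y":-0.76,"z":-0.1,"ax":0,"ay":0,"az":0.0326},{"x":-2.94,"y":-0.76,"z":-0.1,"ax":0,"ay":0,"az":0.0326},{"x":-2.94,"y":-0.76,"z":-0.1,"ax":0,"ay":0,"az":0.0326}]' && python3 -m handwheel '[{"x":-2.94,"y":-0.76,"z":-0.1,"ax":0,"ay":0,"az":0.0326},{"x":-2.94,"y":-0.76,"z":-0.1,"ax":0,"ay":0,"az":0.0326},{"x":-2.94,"y":-0.76,"z":-0.1,"ax":0,"ay":0,"az":0.0326},{"x":-2.94,"y":-0.76,"z":-0.1,"ax":0,"ay":0,"az":0.0326},{"x":-2.94,"y":-0.76,"z":-0.1,"ax":0,"ay":0,"az":0.0326},{"x":-2.94,"y":-0.76,"z":-0.1,"ax":0,"ay":0,"az":0.0326},{"x":-2.94,"y":-0.76,"z":-0.1,"ax":0,"ay":0,"az":0.0326},{"x":-2.94,"y":-0.76,"z":-0.1,"ax":0,"ay":0,"az":0.0326}]' 1 && python3 -m handwheel '[{"x":0,"y":0,"z":0,"ax":0,"ay":0,"az":0},{"x":0,"y":0,"z":0,"ax":0,"ay":0,"az":0},{"x":0,"y":0,"z":0,"ax":0,"ay":0,"az":0}]' && cat > part.py <<'E'
from h import *
import sys
np.set_printoptions(precision=4,suppress=True)
part,lo,hi=sys.argv[1],float(sys.argv[2]),float(sys.argv[3])
o=r.observe();print(o["t"],o["position"],yaw_now(o),o["q"])
p=r.grab_frame("wrist");save(p,sys.argv[4])
d=r.outline_of(p,part)[0];print(d["p"],d["box"])
X,C,uv=cloud(p,[0,0,640,480]);m=cv2.dilate(d["pixels"].astype(np.uint8),np.ones((5,5)))[uv[:,1],uv[:,0]]>0
m&=(X[:,2]>lo)&(X[:,2]<hi)
print(m.sum(),pose(X[m]),np.nanmedian(X[m,2]),X[m].mean(0))
for t in sys.argv[5:]:
    for k in r.landmark_of(p,t)[:2]:print(t,round(k["p"],2),np.round(k["at"],1),at_z(p,k["at"],.012))
E
python3 part.py insulator_centre .006 .018 w3.png insulator_centre insulator_pulse
```

```text
t: 8.1
position: [0.5537, -0.0179, 0.1877]
orientation: [0.77, 0.638, -0.001, -0.001]
wrist_force: [1.1, 0.2, -0.2]
gripper_width: 0.0258
grasp_force: 0.0
t: 8.77
position: [0.4264, -0.2233, 0.196]
orientation: [0.847, 0.532, -0.001, -0.001]
wrist_force: [-0.1, -0.1, 0.6]
gripper_width: 0.0852
grasp_force: 0.0
t: 9.02
position: [0.4278, -0.2223, 0.1965]
orientation: [0.846, 0.533, -0.0, -0.001]
wrist_force: [0.0, 0.6, -0.6]
gripper_width: 0.0855
grasp_force: 0.0
9.0167 [ 0.4278 -0.2223  0.1965] 1.1240920704210091 [-0.6111  0.2062 -0.2449  1.1219  0.0005  1.4064]
0.87 [297.7, 161.8, 49.9, 103.5]
2802 (array([ 0.4323, -0.22  ]), array([43.4969, 96.7107]), np.float32(1.1418772)) 0.011690145308041891 [ 0.432  -0.2209  0.0116]
insulator_centre 0.8 [321.4 218.6] [ 0.431  -0.2235  0.012 ]
insulator_pulse 0.93 [321.  196.4] [ 0.4397 -0.2043  0.012 ]
```

View pics/w3.png

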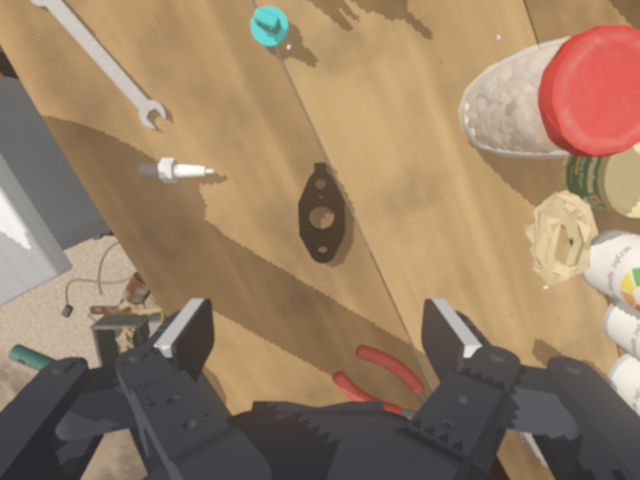

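The insulator is at (321,214) with its tab at the top (320,167), and the measured size and height match. I'll descend and grip it.

```bash
python3 - <<'E'
from h import *
plan(.4307,-.2234,.001,1.142,8)
E
```

```text
rows 8 shift cm [-0.006  0.031  2.452] turn [-0.0001 -0.     -0.002 ] rmin/max [0.483 0.485] mid [ 0.43  -0.223  0.099]
```

```bash
python3 -m handwheel '[{"x":0,"y":0.03,"z":3,"ax":0,"ay":0,"az":-0.002},{"x":0,"y":0.03,"z":3,"ax":0,"ay":0,"az":-0.002},{"x":0,"y":0.03,"z":3,"ax":0,"ay":0,"az":-0.002},{"x":0,"y":0.03,"z":3,"ax":0,"ay":0,"az":-0.002},{"x":0,"y":0.03,"z":3,"ax":0,"ay":0,"az":-0.002},{"x":0,"y":0.03,"z":2,"ax":0,"ay":0,"az":-0.002},{"x":0,"y":0.03,"z":1.5,"ax":0,"ay":0,"az":-0.002},{"x":0,"y":0.03,"z":0.6,"ax":0,"ay":0,"az":-0.002}]' && python3 -m handwheel '[{"x":0,"y":0,"z":0.4,"ax":0,"ay":0,"az":0},{"x":0,"y":0,"z":0,"ax":0,"ay":0,"az":0},{"x":0,"y":0,"z":0,"ax":0,"ay":0,"az":0}]' && python3 - <<'E'
from h import *
o=r.observe();print(o["position"],yaw_now(o),o["gripper_width"])
E
```

```text
t: 9.88
position: [0.4293, -0.2221, 0.0041]
orientation: [0.841, 0.54, -0.001, -0.002]
wrist_force: [-0.0, -0.5, 0.4]
gripper_width: 0.0851
grasp_force: 0.0
t: 10.13
position: [0.4314, -0.2242, 0.0033]
orientation: [0.842, 0.54, 0.0, 0.001]
wrist_force: [0.1, 0.1, 0.8]
gripper_width: 0.0853
grasp_force: 0.0
[ 0.4313501  -0.22421992  0.00326671] 1.1407753543551258 0.0853477663583069
```

```bash
python3 -m handwheel '[{"x":0.04,"y":0,"z":0.2,"ax":0,"ay":0,"az":0},{"x":0,"y":0,"z":0,"ax":0,"ay":0,"az":0},{"x":0,"y":0,"z":0,"ax":0,"ay":0,"az":0},{"x":0,"y":0,"z":0,"ax":0,"ay":0,"az":0},{"x":0,"y":0,"z":0,"ax":0,"ay":0,"az":0},{"x":0,"y":0,"z":0,"ax":0,"ay":0,"az":0},{"x":0,"y":0,"z":0,"ax":0,"ay":0,"az":0},{"x":0,"y":0,"z":0,"ax":0,"ay":0,"az":0}]' -1 40 && python3 -m handwheel '[{"x":0,"y":0,"z":-0.5,"ax":0,"ay":0,"az":0},{"x":0,"y":0,"z":-1.5,"ax":0,"ay":0,"az":0},{"x":0,"y":0,"z":-3,"ax":0,"ay":0,"az":0},{"x":0,"y":0,"z":-4,"ax":0,"ay":0,"az":0},{"x":0,"y":0,"z":-4,"ax":0,"ay":0,"az":0},{"x":0,"y":0,"z":-4,"ax":0,"ay":0,"az":0},{"x":0,"y":0,"z":-2.5,"ax":0,"ay":0,"az":0},{"x":0,"y":0,"z":0,"ax":0,"ay":0,"az":0}]' &&  python3 - <<'E'
from h import *
o=r.observe();print(o["position"],yaw_now(o),o["gripper_width"])
plan(.5054,.048,.19,.308+np.pi/2,14)
E
python3 part.py insulator_centre .1 .3 w4.png insulator_centre insulator_pulse
```

```text
t: 10.8
position: [0.4313, -0.2241, 0.0012]
orientation: [0.842, 0.54, 0.0, 0.001]
wrist_force: [-0.8, 0.5, 4.8]
gripper_width: 0.0431
grasp_force: 41.1
t: 11.47
position: [0.4336, -0.2257, 0.2017]
orientation: [0.842, 0.54, 0.002, 0.005]
wrist_force: [0.8, -0.5, -1.3]
gripper_width: 0.0427
grasp_force: 40.9
[ 0.43363521 -0.22567587  0.20173604] 1.140159045910764 0.04268843107488609
rows 14 shift cm [2.038 0.347 0.082] turn [ 0.0007  0.0004 -0.0528] rmin/max [0.489 0.508] mid [ 0.495 -0.096  0.196]
11.4667 [ 0.4336 -0.2257  0.2017] 1.140159045910764 [-0.6096  0.2056 -0.2317  1.1228 -0.0001  1.3918]
0.87 [264.8, 187.9, 109.8, 216.4]
15110 (array([ 0.4354, -0.222 ]), array([46.5071, 96.8784]), np.float32(1.2022085)) 0.21213485870119358 [ 0.4355 -0.221   0.2116]
insulator_pulse 0.88 [316.3 266.7] [ 0.4135 -0.2718  0.012 ]
```

View pics/w4.png

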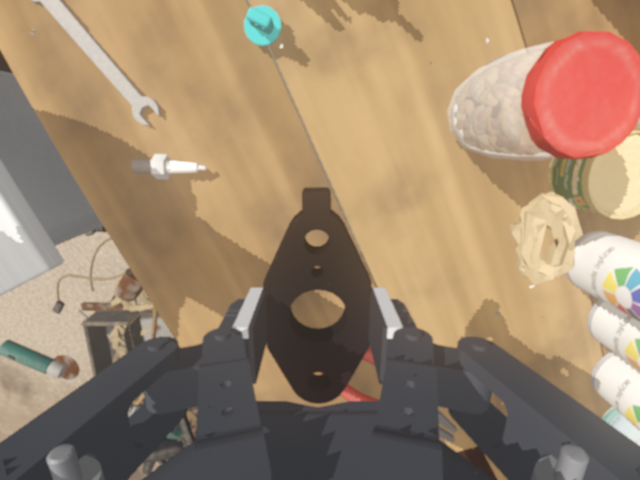

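The insulator is gripped square. Stud holes are at (316,238) and (318,381), the pulse hole at (317,270) and the bore at (318,308). I'll locate the holes in the tool frame.

```bash
cat > holes.py <<'E'
from h import *
import sys
np.set_printoptions(precision=4,suppress=True)
# args: top-of-plate height above TCP, then seed pixels u,v of the two stud holes (tab-side first)
dz=float(sys.argv[1]);seeds=[tuple(map(float,a.split(","))) for a in sys.argv[2:]]
o=r.observe();p=r.grab_frame("wrist");R=Ro.from_quat(o["orientation"]).as_matrix();P=np.array(o["position"])
g=cv2.cvtColor(p["frame"],cv2.COLOR_RGB2GRAY);H=[]
for u,v in seeds:
    x0,y0=int(u)-22,int(v)-18;w=g[y0:y0+36,x0:x0+44].astype(np.uint8)
    _,b=cv2.threshold(w,0,255,cv2.THRESH_BINARY+cv2.THRESH_OTSU)
    n,L,st,ce=cv2.connectedComponentsWithStats(b)
    i=min(range(1,n),key=lambda i:np.hypot(*(ce[i]-[22,18]))+(1e3 if st[i,4]<40 else 0))
    c=ce[i]+[x0,y0];X=at_z(p,c,P[2]+dz);H.append(R.T@(X-P));print("px",c,"area",st[i,2:],"tool mm",H[-1]*1e3,"world",X)
H=np.array(H);e=H[0]-H[1];print("mid tool mm",H.mean(0)*1e3,"dist",np.linalg.norm(e),"angle from tool x",np.arctan2(e[1],e[0]))
E
python3 holes.py .0105 316.5,238 318,381
```

```text
px [316.3411 237.4649] area [ 24  17 299] tool mm [ 33.9676  -0.577  -10.4847] world [ 0.4434 -0.1919  0.2047]
px [317.8621 373.2414] area [ 9  4 29] tool mm [-27.5011   0.0913 -10.5115] world [ 0.4183 -0.248   0.2047]
mid tool mm [  3.2333  -0.2429 -10.4981] dist 0.0614722913379583 angle from tool x -0.010871846539884952
```

```bash
python3 holes.py .0045 316.5,238 318,308 318,378; python3 - <<'E'
from h import *
o=r.observe();print(o["position"],yaw_now(o))
plan(.5054,.048,.19,.308+np.pi/2,14)
E
```

```text
px [316.4181 237.4582] area [ 24  17 299] tool mm [32.3473 -0.532  -4.4781] world [ 0.4425 -0.1932  0.1982]
px [317.6695 307.9936] area [  44   36 1410] tool mm [ 1.027   0.0098 -4.4994] world [ 0.4299 -0.2218  0.1982]
px [317.9722 373.1667] area [11  5 36] tool mm [-31.8771   0.1868  -4.5205] world [ 0.4163 -0.2518  0.1982]
mid tool mm [ 0.4991 -0.1118 -4.4993] dist 0.03132506715826462 angle from tool x -0.017295274641376143
[ 0.42939218 -0.22273725  0.19363807] 1.1401524912073313
rows 14 shift cm [2.019 0.38  0.026] turn [-0.0002 -0.0001 -0.0528] rmin/max [0.484 0.508] mid [ 0.493 -0.094  0.192]
```

```bash
python3 -m handwheel '[{"x":2.02,"y":0.38,"z":0.03,"ax":0,"ay":0,"az":-0.052},{"x":2.02,"y":0.38,"z":0.03,"ax":0,"ay":0,"az":-0.052},{"x":2.02,"y":0.38,"z":0.03,"ax":0,"ay":0,"az":-0.052},{"x":2.02,"y":0.38,"z":0.03,"ax":0,"ay":0,"az":-0.052},{"x":2.02,"y":0.38,"z":0.03,"ax":0,"ay":0,"az":-0.052},{"x":2.02,"y":0.38,"z":0.03,"ax":0,"ay":0,"az":-0.052},{"x":2.02,"y":0.38,"z":0.03,"ax":0,"ay":0,"az":-0.052}]' && python3 -m handwheel '[{"x":2.02,"y":0.38,"z":0.03,"ax":0,"ay":0,"az":-0.052},{"x":2.02,"y":0.38,"z":0.03,"ax":0,"ay":0,"az":-0.052},{"x":2.02,"y":0.38,"z":0.03,"ax":0,"ay":0,"az":-0.052},{"x":2.02,"y":0.38,"z":0.03,"ax":0,"ay":0,"az":-0.052},{"x":2.02,"y":0.38,"z":0.03,"ax":0,"ay":0,"az":-0.052},{"x":2.02,"y":0.38,"z":0.03,"ax":0,"ay":0,"az":-0.052},{"x":2.02,"y":0.38,"z":0.03,"ax":0,"ay":0,"az":-0.052}]' && python3 -m handwheel '[{"x":0,"y":0,"z":1.5,"ax":0,"ay":0,"az":0},{"x":0,"y":0,"z":1.5,"ax":0,"ay":0,"az":0},{"x":0,"y":0,"z":0,"ax":0,"ay":0,"az":0},{"x":0,"y":0,"z":0,"ax":0,"ay":0,"az":0},{"x":0,"y":0,"z":0,"ax":0,"ay":0,"az":0}]' && python3 - <<'E'
from h import *
o=r.observe();print(o["position"],yaw_now(o))
p=r.grab_frame("wrist");save(p,"w5.png",[210,160,220,260],2.3)
plan(.5055,.0478,.146,1.868,4)
E
```

```text
t: 12.35
position: [0.4937, -0.0942, 0.1917]
orientation: [0.729, 0.684, -0.001, -0.001]
wrist_force: [0.2, -0.0, -0.2]
gripper_width: 0.0429
grasp_force: 40.8
t: 12.93
position: [0.507, 0.048, 0.1896]
orientation: [0.594, 0.805, -0.001, -0.001]
wrist_force: [-0.5, -0.4, -0.5]
gripper_width: 0.0429
grasp_force: 40.8
t: 13.35
position: [0.5077, 0.0469, 0.1611]
orientation: [0.595, 0.804, -0.0, -0.001]
wrist_force: [0.2, -0.5, -0.8]
gripper_width: 0.0427
grasp_force: 40.9
[0.50768314 0.04686859 0.16105042] 1.8679132016457798
rows 4 shift cm [ 0.044 -0.058  0.389] turn [ 0.      0.     -0.0001] rmin/max [0.508 0.51 ] mid [0.507 0.047 0.154]
```

View pics/w5.png

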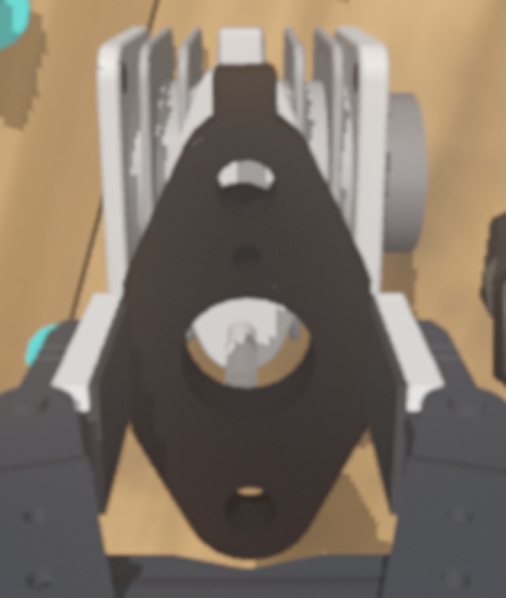

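The plate hangs above the port with tab over tab. The -y stud shows through the bore at crop (240,330). I'll measure that stud tip from this pose before descending.

```bash
python3 - <<'E'
from h import *
np.set_printoptions(precision=4,suppress=True)
p=r.grab_frame("wrist");o=r.observe();P=o["position"];R=Ro.from_quat(o["orientation"]).as_matrix()
X,C,uv=cloud(p,[295,285,40,45])
m=(X[:,2]>.126)&(X[:,2]<.14);Y=X[m];print(m.sum(),Y.mean(0),Y[Y[:,2]>.129].mean(0),uv[m].mean(0),Y[:,2].max())
print("tool",R.T@(Y[Y[:,2]>.129].mean(0)-P), "at_z tip",at_z(p,(314.3,302.6),.131))
X,C,uv=cloud(p,[0,0,640,480])
m=(X[:,2]>.074)&(X[:,2]<.086)&(np.hypot(X[:,0]-.505,X[:,1]-.048)<.07);print(m.sum(),pose(X[m]))
m=(X[:,2]>.09)&(X[:,2]<.102)&(np.hypot(X[:,0]-.505,X[:,1]-.048)<.07);print("tab",m.sum(),X[m].mean(0),R.T@(X[m].mean(0)-P))
E
python3 holes.py .0045 317,237 318,378
```

```text
56 [0.5147 0.019  0.1277] [0.5149 0.0189 0.1293] [313.8036 325.1964] 0.12962453849991912
tool [-0.0285 -0.0021  0.0326] at_z tip [0.5105 0.0338 0.131 ]
3523 (array([0.5052, 0.0507]), array([81.3858, 96.2093]), np.float32(-1.2714342))
tab 1561 [0.504  0.0493 0.0958] [ 0.0038 -0.0037  0.0661]
px [316.9031 234.8367] area [ 24  12 196] tool mm [33.5483 -0.1666 -4.512 ] world [0.4985 0.0788 0.1664]
px [318.1786 373.    ] area [10  3 28] tool mm [-31.7319   0.4508  -4.4884] world [0.5182 0.0165 0.1664]
mid tool mm [ 0.9082  0.1421 -4.5002] dist 0.06528311845860199 angle from tool x -0.009458014342548978
```

```bash
python3 -m handwheel '[{"x":0.09,"y":-0.12,"z":0.5,"ax":0,"ay":0,"az":0},{"x":0.09,"y":-0.12,"z":0.7,"ax":0,"ay":0,"az":0},{"x":0,"y":0,"z":0.7,"ax":0,"ay":0,"az":0},{"x":0,"y":0,"z":0,"ax":0,"ay":0,"az":0},{"x":0,"y":0,"z":0,"ax":0,"ay":0,"az":0},{"x":0,"y":0,"z":0,"ax":0,"ay":0,"az":0}]' && python3 - <<'E'
from h import *
o=r.observe();print(o["position"],yaw_now(o),o["wrist_force"])
plan(.5055,.0479,.099,1.868,10)
E
```

```text
t: 14.0
position: [0.5051, 0.048, 0.1421]
orientation: [0.595, 0.804, -0.0, -0.0]
wrist_force: [0.0, 0.0, -0.9]
gripper_width: 0.0426
grasp_force: 40.9
[0.50509923 0.04803181 0.14212952] 1.868181069988341 [ 0.0289509   0.00120879 -0.9148411 ]
rows 10 shift cm [-0.002  0.004  0.431] turn [-0. -0.  0.] rmin/max [0.507 0.508] mid [0.505 0.048 0.121]
```

```bash
python3 -m handwheel '[{"x":-0.01,"y":0.03,"z":0.4,"ax":0,"ay":0,"az":0},{"x":0,"y":0,"z":0.4,"ax":0,"ay":0,"az":0},{"x":0,"y":0,"z":0.4,"ax":0,"ay":0,"az":0},{"x":0,"y":0,"z":0.4,"ax":0,"ay":0,"az":0},{"x":0,"y":0,"z":0.2,"ax":0,"ay":0,"az":0},{"x":0,"y":0,"z":0,"ax":0,"ay":0,"az":0},{"x":0,"y":0,"z":0,"ax":0,"ay":0,"az":0},{"x":0,"y":0,"z":0,"ax":0,"ay":0,"az":0}]' && python3 - <<'E'
from h import *
o=r.observe();print(o["position"],yaw_now(o),o["wrist_force"],o["moment"])
E
```

```text
t: 14.67
position: [0.5056, 0.0481, 0.1244]
orientation: [0.595, 0.804, -0.0, 0.0]
wrist_force: [0.7, 0.2, -1.2]
gripper_width: 0.0423
grasp_force: 40.9
[0.50559046 0.04805208 0.12436791] 1.8682664660258446 [ 0.67898698  0.20428361 -1.19932957] [-0.04113427 -0.0131201  -0.0362136 ]
```

Almost no contact force, so it is threading. I'll continue down to the seat.

```bash
python3 -m handwheel '[{"x":0,"y":0,"z":0.5,"ax":0,"ay":0,"az":0},{"x":0,"y":0,"z":0.5,"ax":0,"ay":0,"az":0},{"x":0,"y":0,"z":0.5,"ax":0,"ay":0,"az":0},{"x":0,"y":0,"z":0.5,"ax":0,"ay":0,"az":0},{"x":0,"y":0,"z":0.4,"ax":0,"ay":0,"az":0},{"x":0,"y":0,"z":0,"ax":0,"ay":0,"az":0},{"x":0,"y":0,"z":0,"ax":0,"ay":0,"az":0}]' && python3 - <<'E'
from h import *
o=r.observe();print(o["position"],yaw_now(o),o["wrist_force"],o["moment"])
E
```

```text
t: 15.25
position: [0.5054, 0.0481, 0.0999]
orientation: [0.595, 0.804, -0.0, -0.0]
wrist_force: [0.3, 0.2, -0.2]
gripper_width: 0.0426
grasp_force: 40.9
[0.50536452 0.04807285 0.09991567] 1.8682296039415704 [ 0.31703811  0.18490374 -0.18089841] [-0.0107661  -0.0186695  -0.03355145]
```

```bash
python3 -m handwheel '[{"x":0,"y":0,"z":0.12,"ax":0,"ay":0,"az":0},{"x":0,"y":0,"z":0.12,"ax":0,"ay":0,"az":0},{"x":0,"y":0,"z":0,"ax":0,"ay":0,"az":0},{"x":0,"y":0,"z":0,"ax":0,"ay":0,"az":0}]' && python3 -m handwheel '[{"x":0,"y":0,"z":0,"ax":0,"ay":0,"az":0},{"x":0,"y":0,"z":0,"ax":0,"ay":0,"az":0},{"x":0,"y":0,"z":0,"ax":0,"ay":0,"az":0},{"x":0,"y":0,"z":0,"ax":0,"ay":0,"az":0},{"x":0,"y":0,"z":0,"ax":0,"ay":0,"az":0},{"x":0,"y":0,"z":0,"ax":0,"ay":0,"az":0}]' 0.9 && python3 -m handwheel '[{"x":0,"y":0,"z":-2,"ax":0,"ay":0,"az":0},{"x":0,"y":0,"z":-3,"ax":0,"ay":0,"az":0},{"x":0,"y":0,"z":-3,"ax":0,"ay":0,"az":0},{"x":0,"y":0,"z":-3,"ax":0,"ay":0,"az":0},{"x":0,"y":0,"z":-2,"ax":0,"ay":0,"az":0},{"x":0,"y":0,"z":0,"ax":0,"ay":0,"az":0},{"x":0,"y":0,"z":0,"ax":0,"ay":0,"az":0}]' && python3 part.py insulator_centre .09 .12 w6.png insulator_centre insulator_pulse; python3 - <<'E'
from h import *
p=r.grab_frame("wrist")
X,C,uv=cloud(p,[200,100,240,250]);D=np.hypot(X[:,0]-.5054,X[:,1]-.048)
m=(D<.03)&(X[:,2]>.1)&(X[:,2]<.12)
A=np.c_[X[m][:,:2]-[.5054,.048],np.ones(m.sum())];print("plane",np.linalg.lstsq(A,X[m][:,2],rcond=None)[0],np.std(X[m][:,2]))
E
```

```text
t: 15.58
position: [0.5055, 0.048, 0.0979]
orientation: [0.595, 0.804, -0.0, -0.0]
wrist_force: [-0.4, -0.0, -1.3]
gripper_width: 0.0426
grasp_force: 40.9
t: 16.08
position: [0.5056, 0.048, 0.0979]
orientation: [0.595, 0.804, 0.0, 0.0]
wrist_force: [-0.3, 0.2, 0.7]
gripper_width: 0.0812
grasp_force: 0.0
t: 16.67
position: [0.5067, 0.048, 0.2291]
orientation: [0.595, 0.804, 0.001, 0.001]
wrist_force: [0.3, 0.5, -0.2]
gripper_width: 0.0808
grasp_force: 0.0
16.6667 [0.5067 0.048  0.2291] 1.8681747769139478 [-0.0302  0.2406 -0.1151  1.2118 -0.0001  1.2433]
0.7 [286.8, 166.6, 58.9, 120.3]
4267 (array([0.5043, 0.0524]), array([43.9754, 95.6694]), np.float32(-1.2902285)) 0.107665924579609 [0.5044 0.0519 0.1072]
insulator_centre 0.71 [312.8 233.5] [0.5096 0.0249 0.012 ]
insulator_pulse 0.98 [315.1 207.4] [0.5038 0.0521 0.012 ]
plane [ 0.00022106 -0.0054189   0.10768479] 0.0013595297826595454
```

The insulator is seated: its top is at 107.7 mm and flat. Next is the stub. Loose nuts lie around its flange, so I'll grip the tube instead.

```bash
python3 - <<'E'
from h import *
plan(.42,.222,.22,.98,8);plan(.42,.222,.22,.98,10)
E
```

```text
rows 8 shift cm [ 2.137 -1.291  0.082] turn [-4.00e-04  1.00e-04  1.11e-01] rmin/max [0.458 0.507] mid [0.443 0.126 0.223]
rows 10 shift cm [ 1.699 -1.052  0.065] turn [-0.0003  0.      0.0888] rmin/max [0.458 0.507] mid [0.443 0.126 0.223]
```

```bash
python3 -m handwheel '[{"x":1.7,"y":-1.05,"z":0.07,"ax":0,"ay":0,"az":0.089},{"x":1.7,"y":-1.05,"z":0.07,"ax":0,"ay":0,"az":0.089},{"x":1.7,"y":-1.05,"z":0.07,"ax":0,"ay":0,"az":0.089},{"x":1.7,"y":-1.05,"z":0.07,"ax":0,"ay":0,"az":0.089},{"x":1.7,"y":-1.05,"z":0.07,"ax":0,"ay":0,"az":0.089}]' 1 && python3 -m handwheel '[{"x":1.7,"y":-1.05,"z":0.07,"ax":0,"ay":0,"az":0.089},{"x":1.7,"y":-1.05,"z":0.07,"ax":0,"ay":0,"az":0.089},{"x":1.7,"y":-1.05,"z":0.07,"ax":0,"ay":0,"az":0.089},{"x":1.7,"y":-1.05,"z":0.07,"ax":0,"ay":0,"az":0.089},{"x":1.7,"y":-1.05,"z":0.07,"ax":0,"ay":0,"az":0.089},{"x":0,"y":0,"z":0,"ax":0,"ay":0,"az":0},{"x":0,"y":0,"z":0,"ax":0,"ay":0,"az":0}]' && python3 part.py stub_flange .007 .014 w7.png stub_flange; python3 - <<'E'
from h import *
p=r.grab_frame("wrist");X,C,uv=cloud(p,[220,100,220,230])
m=(X[:,2]>.037)&(X[:,2]<.046);print(m.sum(),uv[m].mean(0),X[m].min(0),X[m].max(0),cv2.minEnclosingCircle((X[m][:,:2]*1000).astype(np.float32)))
E
```

```text
t: 17.33
position: [0.4422, 0.1259, 0.2233]
orientation: [0.759, 0.651, -0.001, -0.001]
wrist_force: [-0.2, 0.3, -0.1]
gripper_width: 0.0855
grasp_force: 0.0
t: 17.92
position: [0.4207, 0.2225, 0.2199]
orientation: [0.882, 0.471, -0.001, 0.0]
wrist_force: [-0.6, -0.9, 0.0]
gripper_width: 0.0853
grasp_force: 0.0
17.9167 [0.4207 0.2225 0.2199] 0.9812335348009802 [ 0.3533  0.1829 -0.2124  1.1775 -0.0004  2.5136]
0.78 [300.1, 170.2, 44.5, 89.7]
1846 (array([0.4225, 0.2162]), array([43.7825, 88.4405]), np.float32(0.9697733)) 0.009771076536387563 [0.4242 0.2195 0.0098]
stub_flange 0.94 [323.  215.1] [0.4243 0.2181 0.012 ]
stub_flange 0.51 [620.3 397.5] [ 0.6101 -0.1869  0.012 ]
353 [323.09915014 223.35410765] [0.40660319 0.07923165 0.03700678] [0.47773188 0.23131618 0.04257637] ((445.4880676269531, 157.360595703125), 78.67083740234375)
```

View pics/w7.png

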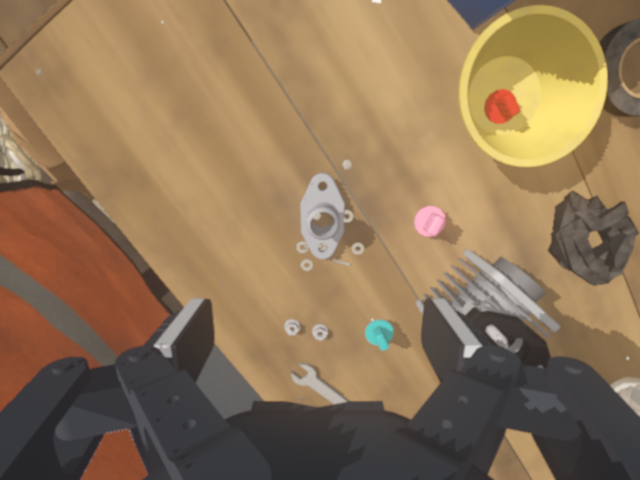

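The stub at (322,216) is lined up with the gripper, with nuts touching its flange. The red cap is in the bowl at (502,105). Next I'll get the tube centre.

```bash
python3 - <<'E'
from h import *
p=r.grab_frame("wrist");X,C,uv=cloud(p,[295,165,55,100])
for lo,hi in [(.034,.046),(.038,.046)]:
    m=(X[:,2]>lo)&(X[:,2]<hi);print(m.sum(),cv2.minEnclosingCircle((X[m][:,:2]*1000).astype(np.float32)),X[m,2].max())
m=(X[:,2]>.007)&(X[:,2]<.014);print(pose(X[m]))
plan(.4225,.2162,.014,.97,8)
E
```

```text
405 ((422.2012939453125, 216.10043334960938), 15.846237182617188) 0.0422780608140672
307 ((422.32147216796875, 216.18519592285156), 15.564237594604492) 0.0422780608140672
(array([0.42128879, 0.21439334]), array([43.35121918, 92.15900421]), np.float32(0.96811396))
rows 8 shift cm [-0.045  0.047  2.584] turn [-0.      0.0001  0.0009] rmin/max [0.475 0.476] mid [0.422 0.219 0.117]
```

```bash
python3 -m handwheel '[{"x":-0.1,"y":0.07,"z":3,"ax":0,"ay":0,"az":0.003},{"x":-0.1,"y":0.07,"z":3,"ax":0,"ay":0,"az":0.002},{"x":-0.1,"y":0.07,"z":3,"ax":0,"ay":0,"az":0.002},{"x":-0.06,"y":0.07,"z":3,"ax":0,"ay":0,"az":0},{"x":0,"y":0.05,"z":3,"ax":0,"ay":0,"az":0},{"x":0,"y":0.05,"z":2.5,"ax":0,"ay":0,"az":0},{"x":0,"y":0,"z":1.8,"ax":0,"ay":0,"az":0},{"x":0,"y":0,"z":1,"ax":0,"ay":0,"az":0}]' && python3 -m handwheel '[{"x":0,"y":0,"z":0,"ax":0,"ay":0,"az":0},{"x":0,"y":0,"z":0,"ax":0,"ay":0,"az":0},{"x":0,"y":0,"z":0,"ax":0,"ay":0,"az":0}]' && python3 - <<'E'
from h import *
o=r.observe();print(o["position"],yaw_now(o))
plan(.4223,.2161,.014,.97,1)
E
```

```text
t: 18.83
position: [0.421, 0.2156, 0.0155]
orientation: [0.885, 0.466, -0.002, -0.0]
wrist_force: [1.0, -0.3, 0.3]
gripper_width: 0.0853
grasp_force: 0.0
t: 19.08
position: [0.4235, 0.2169, 0.0187]
orientation: [0.885, 0.466, 0.001, 0.0]
wrist_force: [0.1, -0.1, 0.5]
gripper_width: 0.0855
grasp_force: 0.0
[0.42345988 0.21691985 0.01871999] 0.9706475937876806
rows 1 shift cm [-0.134 -0.05   0.472] turn [ 0.0009 -0.0011  0.0006] rmin/max [0.474 0.476] mid [0.423 0.217 0.019]
```

```bash
python3 -m handwheel '[{"x":-0.13,"y":-0.05,"z":0.35,"ax":0,"ay":0,"az":0},{"x":0,"y":0,"z":0,"ax":0,"ay":0,"az":0},{"x":0,"y":0,"z":0,"ax":0,"ay":0,"az":0},{"x":0,"y":0,"z":0,"ax":0,"ay":0,"az":0}]' && python3 -m handwheel '[{"x":0,"y":0,"z":0,"ax":0,"ay":0,"az":0},{"x":0,"y":0,"z":0,"ax":0,"ay":0,"az":0},{"x":0,"y":0,"z":0,"ax":0,"ay":0,"az":0},{"x":0,"y":0,"z":0,"ax":0,"ay":0,"az":0},{"x":0,"y":0,"z":0,"ax":0,"ay":0,"az":0},{"x":0,"y":0,"z":0,"ax":0,"ay":0,"az":0},{"x":0,"y":0,"z":0,"ax":0,"ay":0,"az":0},{"x":0,"y":0,"z":0,"ax":0,"ay":0,"az":0}]' -1 50 && python3 -m handwheel '[{"x":0,"y":0,"z":-0.5,"ax":0,"ay":0,"az":0},{"x":0,"y":0,"z":-1.5,"ax":0,"ay":0,"az":0},{"x":0,"y":0,"z":-3,"ax":0,"ay":0,"az":0},{"x":0,"y":0,"z":-4,"ax":0,"ay":0,"az":0},{"x":0,"y":0,"z":-4,"ax":0,"ay":0,"az":0},{"x":0,"y":0,"z":-4,"ax":0,"ay":0,"az":0},{"x":0,"y":0,"z":-2.5,"ax":0,"ay":0,"az":0},{"x":0,"y":0,"z":0,"ax":0,"ay":0,"az":0}]' && python3 -m handwheel '[{"x":0,"y":0,"z":0,"ax":0,"ay":0,"az":0},{"x":0,"y":0,"z":0,"ax":0,"ay":0,"az":0}]'; python3 - <<'E'
from h import *
o=r.observe();print(o["position"],yaw_now(o),o["gripper_width"])
p=r.grab_frame("wrist");save(p,"w8.png",[200,150,240,280],2.1)
plan(.5054,.048,.21,1.879,12)
E
```

```text
t: 19.42
position: [0.4217, 0.2163, 0.0148]
orientation: [0.884, 0.467, 0.0, 0.0]
wrist_force: [0.9, 0.4, -0.3]
gripper_width: 0.0854
grasp_force: 0.0
t: 20.08
position: [0.4217, 0.2163, 0.0146]
orientation: [0.884, 0.467, 0.0, 0.0]
wrist_force: [-0.4, -0.9, 3.7]
gripper_width: 0.0273
grasp_force: 49.7
t: 20.75
position: [0.4246, 0.2174, 0.2154]
orientation: [0.884, 0.467, 0.005, 0.001]
wrist_force: [1.0, 0.6, -0.8]
gripper_width: 0.0272
grasp_force: 49.5
t: 20.92
position: [0.4206, 0.2159, 0.2082]
orientation: [0.884, 0.467, -0.001, -0.0]
wrist_force: [-0.3, -0.3, -2.7]
gripper_width: 0.0274
grasp_force: 49.5
[0.42060875 0.21590485 0.2082447 ] 0.9711413120843242 0.027365372923202676
rows 12 shift cm [-1.288  0.988 -0.02 ] turn [-0.0003  0.0002 -0.0757] rmin/max [0.457 0.508] mid [0.443 0.122 0.209]
```

View pics/w8.png

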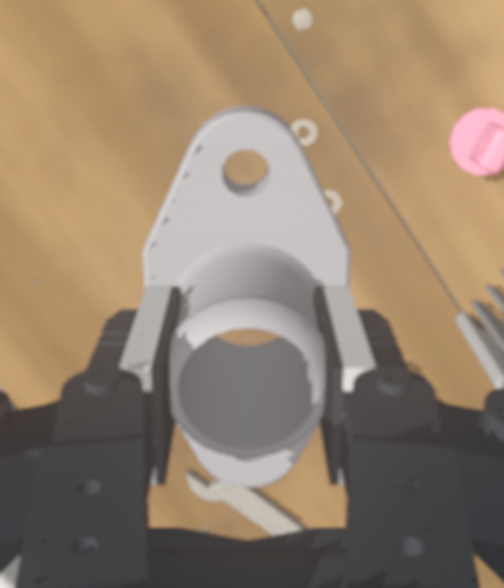

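The stub is gripped by its tube with the flange level. The far stud hole is at crop (245,172), about pixel (317,232). I'll compute its offset in the tool frame.

```bash
python3 - <<'E'
from h import *
np.set_printoptions(precision=4,suppress=True)
o=r.observe();p=r.grab_frame("wrist");R=Ro.from_quat(o["orientation"]).as_matrix();P=o["position"];print(P,yaw_now(o))
for dz in (-.0046,):print("hole mm",(R.T@(at_z(p,(316.9,231.9),P[2]+dz)-P))*1e3)
X,C,uv=cloud(p,[255,190,130,95]);T=(X-P)@R*1e3
m=(T[:,2]>0)&(T[:,2]<12)&(abs(T[:,1])<30);Q=T[m]
A=np.c_[Q[:,:2],np.ones(m.sum())];s=Q[:,0]>18
A=A[s];print("plane tool z",np.linalg.lstsq(A,Q[s,2],rcond=None)[0])
for x in range(18,48,3):
    k=(abs(Q[:,0]-x)<1);print(x,k.sum(),k.sum() and (Q[k,1].min(),Q[k,1].max(),(Q[k,1].min()+Q[k,1].max())/2))
print("xmax",Q[:,0].max())
h=(T[:,2]>30)&(abs(T[:,1])<8)
E
```

```text
[0.42   0.2157 0.2076] 0.9711926316580841
hole mm [32.3945 -0.3915  4.5032]
plane tool z [0.026  0.0014 4.3398]
18 405 (np.float64(-21.33240378640966), np.float64(20.96305518079878), np.float64(-0.1846743028054405))
21 379 (np.float64(-19.774921900637988), np.float64(19.138266131576078), np.float64(-0.3183278845309552))
24 361 (np.float64(-18.44447271564629), np.float64(17.84682591749478), np.float64(-0.29882339907575606))
27 384 (np.float64(-17.168689660610013), np.float64(16.43274556885973), np.float64(-0.3679720458751419))
30 243 (np.float64(-15.608808211977891), np.float64(14.86641006207862), np.float64(-0.37119907494963567))
33 186 (np.float64(-14.156548791242292), np.float64(13.351355958034093), np.float64(-0.4025964166040996))
36 184 (np.float64(-12.781758638090228), np.float64(12.173335283624827), np.float64(-0.3042116772327006))
39 227 (np.float64(-11.51900456985865), np.float64(10.502688100882533), np.float64(-0.5081582344880582))
42 188 (np.float64(-8.988131299626149), np.float64(8.150226116490312), np.float64(-0.4189525915679182))
45 69 (np.float64(-4.288196181348361), np.float64(3.515558422140575), np.float64(-0.3863188796038932))
xmax 44.83807180220707
```

```bash
python3 -m handwheel '[{"x":-1.29,"y":0.99,"z":0,"ax":0,"ay":0,"az":-0.0747},{"x":-1.29,"y":0.99,"z":0,"ax":0,"ay":0,"az":-0.0747},{"x":-1.29,"y":0.99,"z":0,"ax":0,"ay":0,"az":-0.0747},{"x":-1.29,"y":0.99,"z":0,"ax":0,"ay":0,"az":-0.0747},{"x":-1.29,"y":0.99,"z":0,"ax":0,"ay":0,"az":-0.0747},{"x":-1.29,"y":0.99,"z":0,"ax":0,"ay":0,"az":-0.0747}]' && python3 -m handwheel '[{"x":-1.29,"y":0.99,"z":0,"ax":0,"ay":0,"az":-0.0747},{"x":-1.29,"y":0.99,"z":0,"ax":0,"ay":0,"az":-0.0747},{"x":-1.29,"y":0.99,"z":0,"ax":0,"ay":0,"az":-0.0747},{"x":-1.29,"y":0.99,"z":0,"ax":0,"ay":0,"az":-0.0747},{"x":-1.29,"y":0.99,"z":0,"ax":0,"ay":0,"az":-0.0747},{"x":-1.29,"y":0.99,"z":0,"ax":0,"ay":0,"az":-0.0747}]' && python3 -m handwheel '[{"x":0,"y":0,"z":1.5,"ax":0,"ay":0,"az":0},{"x":0,"y":0,"z":1.5,"ax":0,"ay":0,"az":0},{"x":0,"y":0,"z":1.3,"ax":0,"ay":0,"az":0},{"x":0,"y":0,"z":0,"ax":0,"ay":0,"az":0},{"x":0,"y":0,"z":0,"ax":0,"ay":0,"az":0},{"x":0,"y":0,"z":0,"ax":0,"ay":0,"az":0}]' && python3 - <<'E'
from h import *
o=r.observe();print(o["position"],yaw_now(o),o["wrist_force"])
plan(.5055,.0478,.151,1.868,2)
E
```

```text
t: 21.52
position: [0.4431, 0.1213, 0.2075]
orientation: [0.757, 0.653, -0.002, -0.001]
wrist_force: [0.8, -0.6, -2.1]
gripper_width: 0.0279
grasp_force: 49.5
t: 22.02
position: [0.5051, 0.0469, 0.2073]
orientation: [0.593, 0.805, -0.001, -0.002]
wrist_force: [-0.2, -0.1, -0.9]
gripper_width: 0.0276
grasp_force: 49.5
t: 22.52
position: [0.5058, 0.0477, 0.1661]
orientation: [0.595, 0.804, -0.0, -0.0]
wrist_force: [-0.2, -0.2, -1.3]
gripper_width: 0.0276
grasp_force: 49.6
[0.50575757 0.04767748 0.16611456] 1.867665331410872 [-0.2331544  -0.18630902 -1.34503037]
rows 2 shift cm [ 0.009 -0.01   0.756] turn [-0.0006 -0.0002 -0.0002] rmin/max [0.508 0.508] mid [0.506 0.048 0.159]
```

```bash
python3 -m handwheel '[{"x":0.01,"y":-0.02,"z":0.6,"ax":0,"ay":0,"az":0},{"x":0,"y":0,"z":0.6,"ax":0,"ay":0,"az":0},{"x":0,"y":0,"z":0.5,"ax":0,"ay":0,"az":0},{"x":0,"y":0,"z":0.4,"ax":0,"ay":0,"az":0},{"x":0,"y":0,"z":0.4,"ax":0,"ay":0,"az":0},{"x":0,"y":0,"z":0.3,"ax":0,"ay":0,"az":0},{"x":0,"y":0,"z":0,"ax":0,"ay":0,"az":0},{"x":0,"y":0,"z":0,"ax":0,"ay":0,"az":0}]' && python3 - <<'E'
from h import *
o=r.observe();print(o["position"],yaw_now(o),o["wrist_force"],o["moment"])
E
```

```text
t: 23.18
position: [0.5058, 0.0476, 0.1382]
orientation: [0.595, 0.804, -0.0, -0.0]
wrist_force: [-0.4, 0.5, -1.7]
gripper_width: 0.0274
grasp_force: 49.6
[0.50579694 0.04764141 0.13822968] 1.8675930421182145 [-0.41427392  0.54498486 -1.67703134] [ 0.01782811 -0.01198395 -0.03647601]
```

Threading without contact force. Seat for the TCP is about 0.1226, so I'll stop just above it.

```bash
python3 -m handwheel '[{"x":0,"y":0,"z":0.4,"ax":0,"ay":0,"az":0},{"x":0,"y":0,"z":0.4,"ax":0,"ay":0,"az":0},{"x":0,"y":0,"z":0.3,"ax":0,"ay":0,"az":0},{"x":0,"y":0,"z":0.3,"ax":0,"ay":0,"az":0},{"x":0,"y":0,"z":0,"ax":0,"ay":0,"az":0},{"x":0,"y":0,"z":0,"ax":0,"ay":0,"az":0}]' && python3 -m handwheel '[{"x":0,"y":0,"z":0.1,"ax":0,"ay":0,"az":0},{"x":0,"y":0,"z":0,"ax":0,"ay":0,"az":0},{"x":0,"y":0,"z":0,"ax":0,"ay":0,"az":0}]'
```

```text
t: 23.68
position: [0.5057, 0.0477, 0.1241]
orientation: [0.595, 0.804, -0.0, -0.0]
wrist_force: [-0.4, 0.8, -2.6]
gripper_width: 0.0275
grasp_force: 49.6
t: 23.93
position: [0.5061, 0.0476, 0.1235]
orientation: [0.595, 0.804, 0.0, 0.0]
wrist_force: [-0.9, -0.2, -1.1]
gripper_width: 0.0275
grasp_force: 49.6
```

```bash
python3 -m handwheel '[{"x":0,"y":0,"z":0,"ax":0,"ay":0,"az":0},{"x":0,"y":0,"z":0,"ax":0,"ay":0,"az":0},{"x":0,"y":0,"z":0,"ax":0,"ay":0,"az":0},{"x":0,"y":0,"z":0,"ax":0,"ay":0,"az":0},{"x":0,"y":0,"z":0,"ax":0,"ay":0,"az":0},{"x":0,"y":0,"z":0,"ax":0,"ay":0,"az":0}]' 1 && python3 -m handwheel '[{"x":0,"y":0,"z":-1,"ax":0,"ay":0,"az":0},{"x":0,"y":0,"z":-2,"ax":0,"ay":0,"az":0},{"x":0,"y":0,"z":-3,"ax":0,"ay":0,"az":0},{"x":0,"y":0,"z":-3,"ax":0,"ay":0,"az":0},{"x":0,"y":0,"z":-2,"ax":0,"ay":0,"az":0},{"x":0,"y":0,"z":0,"ax":0,"ay":0,"az":0},{"x":0,"y":0,"z":0,"ax":0,"ay":0,"az":0},{"x":0,"y":0,"z":0,"ax":0,"ay":0,"az":0}]' && python3 - <<'E'
from h import *
np.set_printoptions(precision=4,suppress=True)
o=r.observe();p=r.grab_frame("wrist");save(p,"w9.png",[240,130,160,160],3.7);print(o["position"])
X,C,uv=cloud(p,[200,100,240,250]);D=np.hypot(X[:,0]-.5054,X[:,1]-.048)
m=(X[:,2]>.111)&(X[:,2]<.124)&(D>.022)&(D<.042)
A=np.c_[X[m][:,:2]-[.5054,.048],np.ones(m.sum())];z=X[m][:,2];k=np.ones(len(z),bool)
for _ in range(4):
    c=np.linalg.lstsq(A[k],z[k],rcond=None)[0];k=abs(A@c-z)<.0015
print("flange plane",c,k.sum(),"pose",pose(X[m]),z.min(),z.max())
t=(X[:,2]>.142)&(D<.03);print("tube",cv2.minEnclosingCircle((X[t][:,:2]*1000).astype(np.float32)),X[t,2].max())
q=r.grab_frame("top")
for d in r.landmark_of(q,"jar")[:1]:print(d["at"])
E
```

```text
t: 24.43
position: [0.506, 0.0476, 0.1235]
orientation: [0.595, 0.804, 0.0, 0.0]
wrist_force: [0.7, 0.4, -0.4]
gripper_width: 0.0853
grasp_force: 0.0
t: 25.1
position: [0.5057, 0.0477, 0.2332]
orientation: [0.595, 0.804, -0.0, -0.0]
wrist_force: [-0.0, 0.9, -0.4]
gripper_width: 0.0852
grasp_force: 0.0
[0.5057 0.0477 0.2332]
flange plane [-0.0018 -0.0014  0.1178] 1936 pose (array([0.5057, 0.0479]), array([43.6177, 83.5537]), np.float32(-1.2581822)) 0.11112069785786328 0.12397172749144583
tube ((505.8608703613281, 47.83843994140625), 15.926545143127441) 0.15041767358047028
[417.2, 210.7]
```

View pics/w9.png

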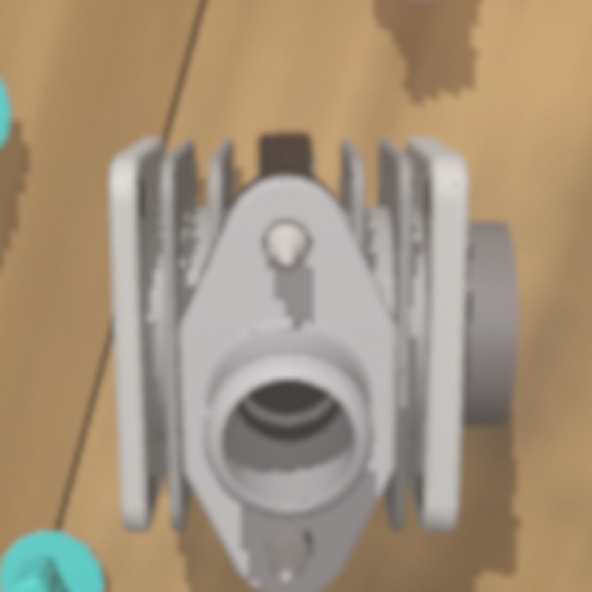

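The stub lies flat on the insulator: its flange top is at 117.8 mm (118 expected). Studs show through both holes, at crop (287,243) and (287,560). The black tab sits over the port tab at (285,155), and the jar has not moved.

```bash
python3 -c "
from bench import r
print(r.sign_off())"
```

```text
the job is handed in; nothing more can be done
None
```

The job is handed in at about 25 s: the cap is in the bowl, the insulator and stub lie flat on the studs with their tabs lined up, and the jar was not touched; the hand-in gave no verdict.

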